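# Level a rocking microscope stand

## Task

The microscope stand leans to one side and rocks because its two side leveling screws have been backed off. Turn the screw knobs until the base plate is level again and all four feet bear on the board under it, so that it no longer rocks. Do not force the screws, shove or tip the stand, or disturb the things lying on it and around it, and let go when you are done.

Things in the scene. Friction and masses are not known exactly. Their poses are not given: they have to be found in the camera images.
- work_board: green board 440 x 540 x 4 mm fixed flat on the desk; the stand stands on it. Origin under its centre; its surface is at z = 4 mm
- stand: grey metal microscope stand, 2.6 to 3.4 kg, loose, on four rubber feet. Base plate 190 x 110 mm, its top 30 mm above the board; a 22 mm column 58 mm behind the centre carries a stereo head (50 mm wide, over the middle, top 235 mm high). Origin: centre of the footprint, at board height when level. x points to the rear foot, y to the left side arm, z up
- foot_front: fixed, domed rubber foot (10 mm radius) under the front of the plate, 85 mm in front (-x) of the stand's origin; its origin is its lowest point. Not adjustable. Under half the stand's weight it sinks in by about 0.4 mm
- foot_rear: fixed rubber foot under the rear of the plate, 85 mm behind (+x) the stand's origin, same as the front foot. With the screws short the stand rocks sideways on these two feet and leans on the screw foot of its low side
- side_left: left side arm, 30 mm wide, rigid with the stand, ending in a 34 mm round boss with the left leveling screw through it. Origin on the screw axis, 130 mm to the left (+y) of the stand's origin, at board height when level. The screw has a domed rubber foot below, a knob above, all one piece, moving up and down with the screw. Turned clockwise seen from above, the screw goes down through the arm
- side_right: right side arm, the mirror image, 130 mm to the right. Both screws: 2 mm per radian (12.6 mm a turn), clockwise from above lowers the foot; thread drag 0.06 N m, stays where left. A foot in the air goes down as it is turned, its knob with it; a foot standing on the board keeps its height and the arm climbs instead
- axis_left (a point): centre of the left boss's top face, on the screw axis, 32 mm above the board when level; fixed to the arm. Above it the left screw's black ribbed round knob, 36 mm diameter, 24 mm high: its underside is 14 mm above this point when the screw foot is level with the fixed feet, and 2.2 to 5 mm higher at the start (backed off; differs from side to side, not measured)
- axis_right (a point): centre of the right boss's top face, likewise, same knob. With the stand level, 0.1 to 0.35 rad of turning from where the second foot takes weight shares the load over all feet (soft rubber); over 0.5 rad lifts the front or rear foot off. A 2 N push down on a knob rocks the stand over, so a knob followed down pushes back 2 N already some 0.2 rad before that point
- vial_rack: bystander: wooden block 170 x 40 x 30 mm with corked glass vials, 58 mm high; origin under its centre
- unit_tray: bystander: white card tray 110 x 90 x 35 mm with pinned beetles; origin under its centre
- steel_block: bystander: steel pinning block 30 x 24 x 30 mm, 0.3 kg, lying loose on the base plate left or right of its middle; origin under its centre. Its weight makes the stand lean to its side
- pill_box: bystander: small round wooden box, 28 mm diameter, 23 mm high, lying loose on the other side of the base plate; origin under its centre

How it is judged:
By the outcome, as a careful person would: the job done as asked, in the order asked, and still so for the second after the job is handed in, with the robot touching nothing.
It also fails if it takes over 72 s, if anything falls off the work surface, if the arm or the gripper's body presses on something with over 40 N, if the wrist force passes 120 N, or if a joint passes its speed limit or range.

## Robot

A 6-joint arm with a two-finger parallel gripper is mounted at the origin on the work surface. World frame = base frame: x ahead of the robot, y to its left, z up, the work surface at z = 0. Lengths are in m, angles in degrees, forces in N, time in s.
With the tool pointing down it reaches from about 0.4 to 0.825 m from the base axis. Payload 7 kg.
Tool frame: the origin (TCP) lies midway between the tips of the shut fingers; the grasp point (between the pads) lies r.grip_depth behind it (r.grip_depth is the distance from the TCP to the grasp point, in m); z points along the fingers, y is the direction in which the jaws open and shut (so a half turn about z gives the same grasp; the last joint's range is limited). The gripper opens to 88 mm and grips with 3 to 60 N. Pads are 19 mm wide; open, the fingers measure 130 mm over their backs; the gripper's body (78 mm by 193 mm) begins 47 mm behind the grasp point.
Start: joints at [-52.477, 20.546, 0.682, 0, -70.136, -16.507], TCP at [0.242, -0.63, 0.227] pointing down, gripper open.
Joint ranges: [-176.03, 176.03], [-82.01, 121.73], [-58.28, 71.71], [-173.87, 95.51], [-174.79, -0.11], [-173.66, 173.66]. Speed limits (degrees/s): [136.94, 136.94, 172.46, 180, 180, 180].

## Interface

Orientations are given as [roll, pitch, yaw] about the fixed x, y, z axes, in that order (R = Rz(yaw) Ry(pitch) Rx(roll)).
In Python, from plant import r, imaging, close_job gives the robot as it stands.
- The arm moves only by the tool step_arm, never from a script. Its argument "commands" is a list of rows, each a list of 2 entries, a list of its own where there are three numbers: the shift along the tool's x, y, z in mm, then the turn about the tool's z in degrees. In form: [[[x, y, z], twist], ...]. A call has 1 to 20 rows; each row shifts and turns the commanded pose from where the row before left it, along the tool's axes as they then stand; what a row does not reach is not made up. A row lasts 1/8 s, in which the tool goes at most 62.5 mm and 10.7 degrees, less where a joint would pass 70% of its speed; a pose out of reach is approached as far as the arm can. A call with a gripper value outside its range is refused whole. "gripper" is the closure, from 0 (fully open) to 1 (shut), set as the call begins (left out, the last holds). The fingers move at their own pace and stop on an object; "grip_force" is the grip in N (left out, the last holds). Time passes only in rows, so rows that do not move let the fingers close. It gives the time, the measured TCP pose, the force and the opening at its end, in the units of the state.
- r.get_state(): the state, without advancing time (a new reading comes with each control period).
- imaging.capture(name): name is "side" or "top" or "wrist"; returns a dict with "img" (420x560x3 uint8, red, green, blue), "z_map" (420x560 float32, m along the optical axis (not along the pixel's ray), 0 where there is no reading), "vfov" (degrees; the focal length in pixels is half the picture's height over the tangent of half this angle, whatever the lens; pixels are square), "cx", "cy" (the principal point, pixels), "extrinsics" (4x4, takes a point from camera to world coordinates); the wrist camera has in their place "T_tool_cam" (4x4, takes a point from camera to tool coordinates, whose origin is the TCP and whose axes are the flange's). Camera axes: x right, y down, z forward; pixel columns grow to the right and rows downward; lengths in m; the calibration is good to about 2 mm. A picture is of the moment at which its call begins: read the wrist's pose just before it.
- close_job(): hands the job in, once; it reports no verdict.
The state is a dict: "time_s": time; "joints": joint angles; "qd": joint speeds; "joint_torque": joint torques, N m; "tcp_pos": TCP position; "eef_rot": TCP orientation; "contact_force": force on the tool from outside, world axes, zero at the start; "moment": the same for the moment, N m; "gripper_width": finger opening in m.
Only numpy, scipy, OpenCV 4.12 (cv2) and the standard library are available. Lean on these libraries where they do the work, as an engineer would, in place of code of your own. Each camera call takes 0.05 s, during which the arm holds its last target.

## Working session

There is one attempt and no reset: what is moved stays moved. The work goes in short steps, Python scripts to look and compute and a tool call to move; the robot and the scene stay as the last step left them, time stands still between calls to the robot, and variables do not carry over. Pictures are saved under pics/ and viewed, and the job is handed in when it is done.

Besides the shell and the picture viewer there is one more tool, called after "Request:" by a JSON object that holds its "api" and its "payload". step_arm: Moves the arm, as the interface text tells. Its arguments: {"type":"object","properties":{"commands":{"type":"array","items":{"type":"array"}},"gripper":{"type":"number"},"grip_force":{"type":"number"}},"required":["commands"]}

```bash
ls -la; mkdir -p pics
cat > h.py <<'E'
import numpy as np, cv2
from plant import r, imaging, close_job
def cap(n,fn):
    c=imaging.capture(n); cv2.imwrite('pics/'+fn+'.png',cv2.cvtColor(c['img'],cv2.COLOR_RGB2BGR)); 
    np.savez('pics/'+fn+'.npz',**{k:v for k,v in c.items()})
    return c
def world(c):
    h,w=c['z_map'].shape; f=h/2/np.tan(np.radians(c['vfov'])/2)
    u,v=np.meshgrid(np.arange(w),np.arange(h)); z=c['z_map']
    P=np.stack([(u-c['cx'])/f*z,(v-c['cy'])/f*z,z],-1)
    T=c['extrinsics']; return P@T[:3,:3].T+T[:3,3]
E
python3 - <<'E'
from h import *
np.set_printoptions(precision=4,suppress=True)
print(r.get_state(), r.grip_depth)
for n in ['side','top','wrist']:
    c=cap(n,n+'0'); print(n,c['vfov'],c['cx'],c['cy'],c.get('extrinsics',c.get('T_tool_cam')),[k for k in c])
E
```

```text
total 12
drwxr-xr-x  3 agent agent 4096 Dec  6 13:13 .
drwxr-xr-x 23 root  root  4096 Dec  6 13:13 ..
drwxr-xr-x  2 agent agent 4096 Dec  6 13:13 pics
{'time_s': 0.0, 'joints': array([-52.4774,  20.5903,   0.6319,  -0.0226, -70.1359, -16.5058]), 'qd': array([-0.0033,  0.0862, -0.1024,  0.0115, -0.053 , -0.0215]), 'joint_torque': array([ -0.0003, -58.2718,  29.3073,   6.9973,   0.0072,  -0.0002]), 'tcp_pos': array([ 0.2419, -0.6296,  0.2256]), 'eef_rot': array([ 179.9036,   -0.0065, -158.9908]), 'contact_force': array([0.0032, 0.2747, 0.0076]), 'moment': array([0.0352, 0.0258, 0.0029]), 'gripper_width': 0.08747678541864243} 0.0188
side 47.53744025913237 285.895183836513 208.64854078353173 [[-0.7131 -0.392   0.5813 -0.1177]
 [-0.7009  0.4148 -0.5802  0.694 ]
 [-0.0137 -0.8212 -0.5705  0.7557]
 [ 0.      0.      0.      1.    ]] ['img', 'z_map', 'vfov', 'cx', 'cy', 'extrinsics']
top 49.45778394013085 275.4397019997564 210.3243697053378 [[-0.0152 -0.9908  0.1341  0.3801]
 [-0.9998  0.0165  0.009  -0.0258]
 [-0.0112 -0.134  -0.9909  1.35  ]
 [ 0.      0.      0.      1.    ]] ['img', 'z_map', 'vfov', 'cx', 'cy', 'extrinsics']
wrist 62.70561161749323 285.6858087739734 208.7236019601357 [[ 0.0005 -0.965  -0.2622  0.0714]
 [ 1.      0.0004  0.0004 -0.0005]
 [-0.0003 -0.2622  0.965  -0.1578]
 [ 0.      0.      0.      1.    ]] ['img', 'z_map', 'vfov', 'cx', 'cy', 'T_tool_cam']
```

View pics/side0.png

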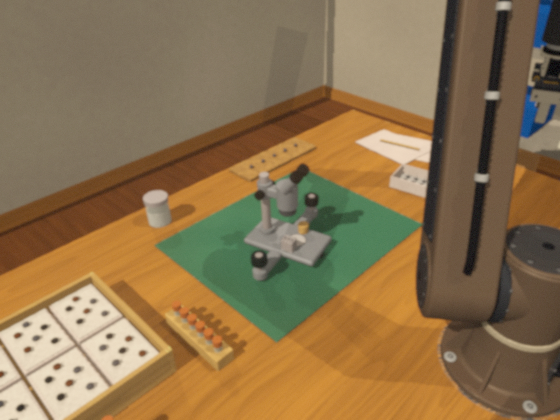

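View pics/top0.png

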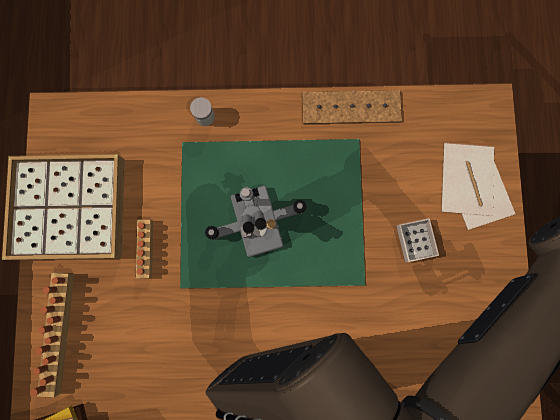

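View pics/wrist0.png

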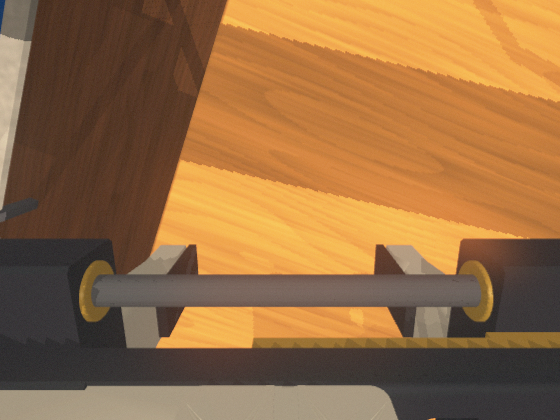

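Run:
```python
from h import *
np.set_printoptions(precision=4,suppress=True)
for n in ['top0','side0']:
    c=dict(np.load('pics/'+n+'.npz')); W=world(c); img=c['img'].astype(int)
    x,y=W[...,0],W[...,1]
    green=(img[...,1]>img[...,0]+25)&(img[...,1]>img[...,2]+10)&(c['z_map']>0)
    print(n,'green z',np.median(W[green][:,2]),W[green][:,2].std(),W[green].min(0),W[green].max(0),green.sum())
    A=np.c_[W[green][:,:2],np.ones(green.sum())]; s=np.linalg.lstsq(A,W[green][:,2],rcond=None)[0]; res=W[green][:,2]-A@s; print(s,res.std(), np.median(abs(res)))
    if n=='top0':
        for (u,v) in [(212,232),(300,206),(246,193),(257,228),(249,229),(270,226),(200,107),(145,248),(418,240)]:
            print((u,v),W[v,u],img[v,u])
        crop=c['img'][170:280,180:330]
    else:
        for (u,v) in [(259,259),(312,200),(264,178),(288,190),(290,240)]: print((u,v),W[v,u],img[v,u])
        crop=c['img'][150:290,220:350]
    cv2.imwrite('pics/crop_'+n+'.png',cv2.cvtColor(cv2.resize(crop,None,fx=4,fy=4,interpolation=cv2.INTER_CUBIC),cv2.COLOR_RGB2BGR))
```

```text
top0 green z 0.0040581285191826355 0.002795645427292223 [ 0.3391 -0.2706 -0.0086] [0.7789 0.2695 0.0153] 21142
[-0.0003 -0.0003  0.0042] 0.002794873676416589 0.0018941856305565853
(212, 232) [0.4937 0.1639 0.0817] [150 137 131]
(300, 206) [ 0.563  -0.0834  0.0815] [145 134 128]
(246, 193) [0.5819 0.0594 0.1995] [170 155 149]
(257, 228) [0.4885 0.0306 0.2301] [56 52 49]
(249, 229) [0.4863 0.0503 0.2309] [18 17 15]
(270, 226) [0.5103 0.0022 0.0575] [101  77  48]
(200, 107) [0.8593 0.2007 0.0781] [156 142 135]
(145, 248) [0.4549 0.3655 0.0314] [208 159 101]
(418, 240) [ 0.4652 -0.4222  0.0353] [89 82 79]
side0 green z 0.003191015061275837 0.003554013314425922 [ 0.3402 -0.2674 -0.0032] [0.7775 0.2697 0.1525] 16755
[0.0007 0.0008 0.0029] 0.0035495225273797855 0.0009723058894758334
(259, 259) [0.4859 0.177  0.0727] [56 53 46]
(312, 200) [ 0.5539 -0.0715  0.0755] [49 45 38]
(264, 178) [0.5791 0.0675 0.1921] [156 139 127]
(288, 190) [0.5042 0.0657 0.1915] [103  95  89]
(290, 240) [0.4929 0.0727 0.0615] [166 151 139]
```

View pics/crop_top0.png

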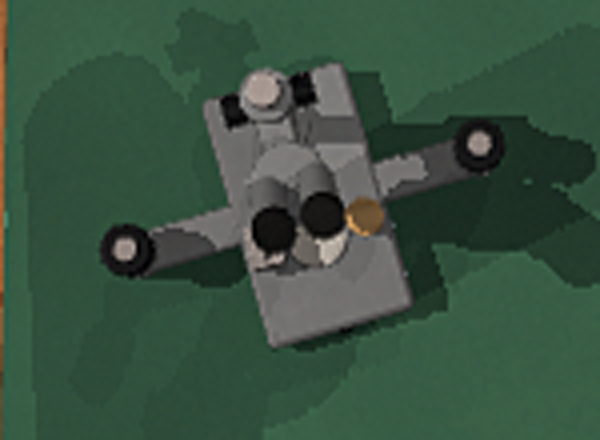

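View pics/crop_side0.png

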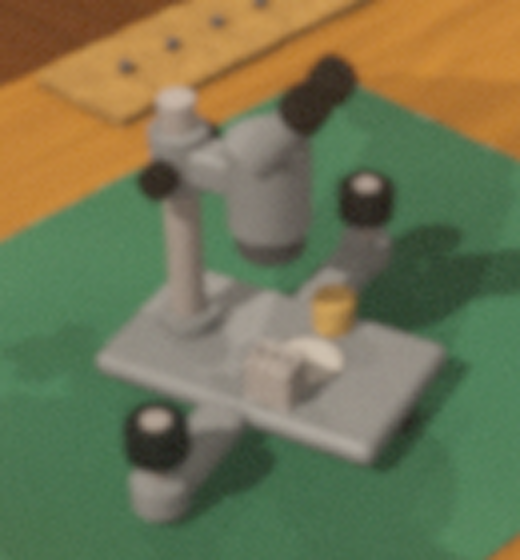

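Request:
{"api": "step_arm", "payload": {"commands": [[[-20,20,-20],0],[[-30,36,-20],0],[[-30,36,-15],0],[[-32,36,-10],1],[[-32,36,0],1],[[-32,36,0],1],[[-32,36,0],1],[[-32,36,0],1],[[-32,36,0],0],[[-32,36,0],0],[[-32,36,0],0],[[-32,36,0],0],[[-32,36,0],0],[[-32,36,0],0],[[-32,36,0],0],[[-22,28,0],0],[[0,0,0],0],[[0,0,0],0],[[0,0,0],0]]}}

```text
time_s: 2.52
tcp_pos: [0.5352, 0.043, 0.2917]
eef_rot: [180.0, 0.0, -164.0]
contact_force: [-1.0, -0.5, -0.1]
gripper_width: 0.0878
```

```bash
cat >> h.py <<'E'
from scipy.spatial.transform import Rotation as Rn
def wcap(fn):
    s=r.get_state(); c=imaging.capture('wrist'); T=np.eye(4); T[:3,:3]=Rn.from_euler('xyz',s['eef_rot'],degrees=True).as_matrix(); T[:3,3]=s['tcp_pos']
    c=dict(c); c['extrinsics']=T@c['T_tool_cam']
    cv2.imwrite('pics/'+fn+'.png',cv2.cvtColor(c['img'],cv2.COLOR_RGB2BGR)); np.savez('pics/'+fn+'.npz',**c); return c
def st():
    s=r.get_state(); print('t',round(s['time_s'],2),'tcp',s['tcp_pos'].round(4),'rot',s['eef_rot'].round(2),'F',s['contact_force'].round(2),'M',s['moment'].round(3),'w',round(s['gripper_width'],4),'j',s['joints'].round(1))
E
python3 -c "
from h import *
st(); wcap('w1')"
```

```text
t 2.52 tcp [0.5352 0.043  0.2917] rot [ 1.8000e+02  1.0000e-02 -1.6403e+02] F [-0.99 -0.54 -0.05] M [-0.002  0.019  0.   ] w 0.0878 j [ 25.5   5.3 -10.7   0.  -74.  -99.6]
```

View pics/w1.png

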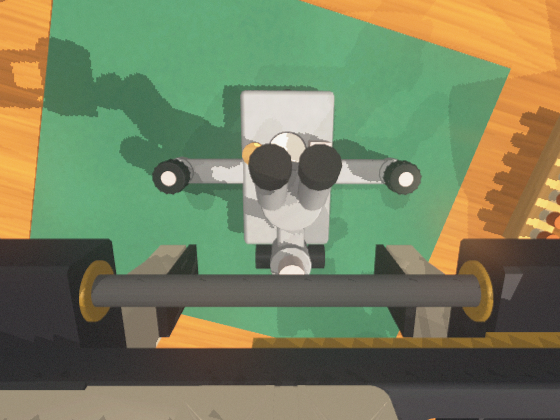

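```bash
cat > m.py <<'E'
from h import *
import sys
np.set_printoptions(precision=4,suppress=True)
c=dict(np.load('pics/'+sys.argv[1]+'.npz')); W=world(c); img=c['img'].astype(int); ok=c['z_map']>0
hsv=cv2.cvtColor(c['img'],cv2.COLOR_RGB2HSV)
g=(hsv[...,0]>55)&(hsv[...,0]<95)&(hsv[...,1]>60)&ok&(abs(W[...,2]-.004)<.02)
def fit(P):
    m=np.ones(len(P),bool)
    for _ in range(6):
        A=np.c_[P[:,:2],np.ones(len(P))]; s=np.linalg.lstsq(A[m],P[m,2],rcond=None)[0]; res=P[:,2]-A@s; m=abs(res)<3*res[m].std()
    return s,res[m].std(),m.sum()
sb,e,n=fit(W[g]); print('board',sb,e,n)
H=W[...,2]-(W[...,0]*sb[0]+W[...,1]*sb[1]+sb[2])   # height above board
np.save('pics/H.npy',H)
v=np.clip(H/0.25*255,0,255).astype(np.uint8); cv2.imwrite('pics/'+sys.argv[1]+'_H.png',cv2.applyColorMap(v,cv2.COLORMAP_JET))
# knobs : bright metal cap in black
for name,(u0,v0) in dict(R=(int(sys.argv[2]),int(sys.argv[3])),L=(int(sys.argv[4]),int(sys.argv[5]))).items():
    sub=np.zeros(g.shape,bool); sub[v0-25:v0+25,u0-25:u0+25]=1
    cap=sub&(img.sum(2)>350)&(hsv[...,1]<60)&(abs(H-.076)<.012)
    k=sub&(abs(H-.074)<.012)
    kb=(k&(img.sum(2)<200)).astype(np.uint8)
    print(name,'cap px',cap.sum(), 'cap uv',np.argwhere(cap).mean(0)[::-1],'xy',np.median(W[cap],0),'Hmean',H[cap].mean(),H[cap].std()/np.sqrt(cap.sum()),'knob all',k.sum(),np.median(W[k],0),np.median(H[k]))
E
python3 m.py w1 171 177 404 178
python3 - <<'E'
import numpy as np
np.set_printoptions(precision=1,suppress=True,linewidth=200)
H=np.load('pics/H.npy')*1000
print(H[165:192:3,150:440:10])
E
```

```text
board [-0.0007 -0.      0.0039] 0.0008348961049011673 90290
R cap px 185 cap uv [168.0595 178.0541] xy [ 0.5655 -0.0818  0.0794] Hmean 0.07596318156273532 6.216846068106482e-05 knob all 953 [ 0.5635 -0.0808  0.0785] 0.07500006114433044
L cap px 189 cap uv [405.6349 179.0053] xy [0.4956 0.1686 0.0742] Hmean 0.07073802861847076 6.803633521918144e-05 knob all 885 [0.4949 0.1662 0.0734] 0.06985327602500108
[[ -0.1  75.   75.7  67.8  32.6  31.3  28.7  29.5  29.2  27.4 229.9 230.4 230.7 229.9 229.3 229.1 231.3 230.8 229.2 228.8  25.4  26.   25.   23.6  53.4  70.   70.2  -2.1   0.6]
 [ -1.1  74.3  74.7  74.7  34.1  31.   29.7  30.5  27.1  30.4 230.6 231.8 231.1 232.3 229.8 230.5 232.  231.7 231.1 230.   26.7  26.2  23.4  27.2  62.6  69.8  70.4   1.7   1. ]
 [ -0.7  74.5  76.   75.8  33.3  29.4  29.8  27.4  29.9  28.5 230.6 232.6 232.9 233.4 227.  228.2 231.6 231.8 232.6  26.8  25.6  25.   25.2  29.   65.2  70.9  69.8   0.8   1.2]
 [  1.4  73.6  76.7  73.4  34.   29.1  28.8  30.8  29.9  29.4 222.7 233.9 234.2 234.2 221.1 223.7 233.5 231.5 232.7  27.2  25.3  25.3  23.3  28.4  68.5  69.9  71.6
[... 199 characters left out ...]
 76.4  76.4  74.2  33.3  29.2  30.1  29.6  28.9  27.7  31.1 235.2 235.4 233.9 183.5 210.  233.7 234.3 234.3  25.1  25.4  25.   24.6  25.2  69.8  70.9  71.1  69.3  -1.4]
 [  0.6  74.6  76.2  76.6  -2.1   0.2   0.1  -0.4  -0.4   1.   30.4 445.9 235.5 230.4 185.  208.4 231.2 234.2 230.6  21.8  23.1  22.3  21.   21.6  70.8  70.5  69.6  -0.3   0.7]
 [ -0.8  74.3  75.1  75.5  -1.5   0.2   0.2   0.8   0.5  -0.3  31.8 226.7 230.5 226.9 183.9 205.4 226.7 230.2 224.7  -0.2   1.2  -0.9   0.7   0.2  68.9  70.4  70.6  -0.1   0.6]
 [ -0.5  74.9  74.8  76.1  -0.4   0.    1.8  -0.8  -1.2  -1.1 445.9 215.5 226.8 214.7 183.2 203.2 217.1 226.3  -0.4  -1.3  -2.   -0.6  -0.2  -1.2  58.6  69.9  68.5  -0.1   0.8]]
```

View pics/w1_H.png

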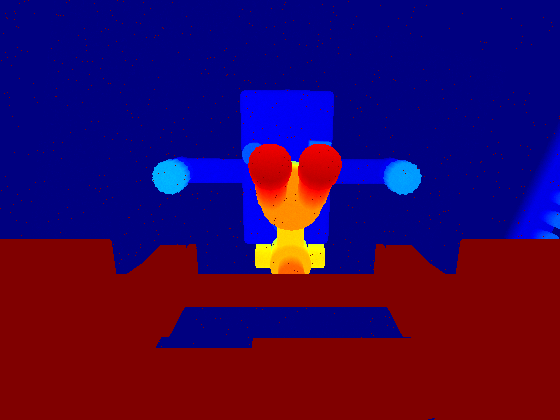

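```bash
cat > tilt.py <<'E'
import sys; sys.argv=[sys.argv[0]]+sys.argv[1:]
exec(open('m.py').read())
# knob centres by circle of dark+cap region
cen={}
for name,(u0,v0) in dict(R=(int(sys.argv[2]),int(sys.argv[3])),L=(int(sys.argv[4]),int(sys.argv[5]))).items():
    sub=np.zeros(g.shape,bool); sub[v0-28:v0+28,u0-28:u0+28]=1
    k=sub&(H>.066)&(H<.082)
    P=W[k][:,:2]
    (cx,cy),rad=cv2.minEnclosingCircle((P[:]*1000).astype(np.float32))
    top=k&(img.sum(2)<260); d=np.hypot(W[...,0]-cx/1e3,W[...,1]-cy/1e3)
    ring=k&(d>.009)&(d<.014)
    print(name,'circle',cx,cy,rad,'ring H',H[ring].mean()*1e3,ring.sum()); cen[name]=np.array([cx,cy])/1e3
L,R=cen['L'],cen['R']; yv=(L-R)/np.linalg.norm(L-R); xv=np.array([yv[1],-yv[0]]); o=(L+R)/2
print('dist',np.linalg.norm(L-R),'centre',o,'yaw',np.degrees(np.arctan2(xv[1],xv[0])))
X=(W[...,:2]-o)@xv; Y=(W[...,:2]-o)@yv
for nm,m in dict(plate=(abs(Y)<.052)&(X<-.035)&(X>-.09)&(abs(H-.03)<.006),
   arms=(abs(X)<.011)&(abs(Y)>.06)&(abs(Y)<.106)&(abs(H-.027)<.01),
   armsin=(abs(X)<.011)&(abs(Y)>.06)&(abs(Y)<.09)&(abs(H-.027)<.01)).items():
    P=np.c_[X[m],Y[m],H[m]]; s,e,n=fit(P); 
    print(nm,'slope x,y deg',np.degrees(s[:2]),'H0',s[2]*1e3,'res',e*1e3,n,'err_y deg',np.degrees(e/np.sqrt(n)/P[:,1].std()))
E
python3 tilt.py w1 171 177 404 178
```

```text
board [-0.0007 -0.      0.0039] 0.0008348961049011673 90290
R cap px 185 cap uv [168.0595 178.0541] xy [ 0.5655 -0.0818  0.0794] Hmean 0.07596318156273532 6.216846068106482e-05 knob all 953 [ 0.5635 -0.0808  0.0785] 0.07500006114433044
L cap px 189 cap uv [405.6349 179.0053] xy [0.4956 0.1686 0.0742] Hmean 0.07073802861847076 6.803633521918144e-05 knob all 885 [0.4949 0.1662 0.0734] 0.06985327602500108
R circle 565.2496337890625 -82.10820770263672 18.848081588745117 ring H 75.11113321756291 297
L circle 495.23095703125 168.14244079589844 18.763456344604492 ring H 69.92159355918527 288
dist 0.2598615057465273 centre [0.5302 0.043 ] yaw 15.631310957494746
plate slope x,y deg [ 0.2096 -1.3708] H0 29.643544995940946 res 0.8340459024837924 4206 err_y deg 0.024714288950443294
arms slope x,y deg [-0.1782 -1.3313] H0 27.419450746751284 res 0.8286307341859097 1287 err_y deg 0.015601379654402286
armsin slope x,y deg [-0.0464 -1.3203] H0 27.4159673683871 res 0.8243360959486759 820 err_y deg 0.02164161300105439
```

Request:
{"api": "step_arm", "payload": {"commands": [[[1.6,41.5,0],0],[[1,45,0],0],[[1,45,0],0],[[0,0,0],-10],[[0,0,0],-10],[[0,0,0],-10],[[0,0,0],-10],[[0,0,0],-10],[[0,0,0],-10],[[0,0,0],-10],[[0,0,0],-10],[[0,0,0],-10],[[0,0,0],-10],[[0,0,0],-10],[[0,0,0],-10],[[0,0,0],-10],[[0,0,0],-10],[[0,0,0],-10],[[0,0,0],-10],[[0,0,0],-10]]}}

```text
time_s: 5.08
tcp_pos: [0.4958, 0.1683, 0.2918]
eef_rot: [-180.0, -0.0, 6.3]
contact_force: [0.1, 0.3, 0.2]
gripper_width: 0.088
```

Request:
{"api": "step_arm", "payload": {"commands": [[[0,0,0],-10],[[0,0,0],-10],[[0,0,0],-10],[[0,0,0],-10],[[0,0,0],-10],[[0,0,0],-10],[[0,0,0],-10],[[0,0,0],-10],[[0,0,0],-10],[[0,0,0],-10],[[0,0,0],-10],[[0,0,0],0],[[0,0,0],0]], "grip_force": 4}}

```text
time_s: 6.7
tcp_pos: [0.4958, 0.1687, 0.2917]
eef_rot: [180.0, -0.0, 115.8]
contact_force: [-0.6, -0.2, -0.1]
gripper_width: 0.0875
```

```bash
python3 -c "
from h import *
st(); wcap('w2')"
```

```text
t 6.7 tcp [0.4958 0.1687 0.2917] rot [179.98  -0.   115.76] F [-0.57 -0.25 -0.08] M [-0.106 -0.029  0.002] w 0.0875 j [ 40.3   4.  -12.2   0.  -73.8 165.5]
```

View pics/w2.png

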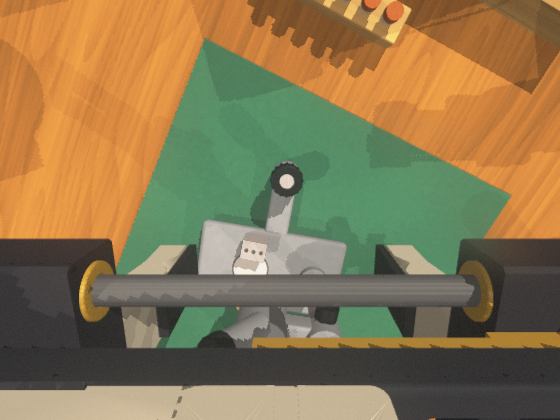

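```bash
cat > knob.py <<'E'
from h import *
import sys
np.set_printoptions(precision=4,suppress=True)
c=dict(np.load('pics/'+sys.argv[1]+'.npz')); W=world(c); u0,v0=int(sys.argv[2]),int(sys.argv[3])
sub=np.zeros(W.shape[:2],bool); sub[v0-35:v0+35,u0-35:u0+35]=1
k=sub&(W[...,2]>.066)&(W[...,2]<.088); P=W[k][:,:2]
(cx,cy),rad=cv2.minEnclosingCircle((P*1000).astype(np.float32)); img=c['img'].astype(int)
cap=k&(img.sum(2)>300); cap&=np.hypot(W[...,0]-cx/1e3,W[...,1]-cy/1e3)<.010
d=np.hypot(W[...,0]-cx/1e3,W[...,1]-cy/1e3); ring=k&(d>.009)&(d<.014)
print('circle',cx,cy,rad,'cap',W[cap].mean(0),cap.sum(),'ringz',W[ring][:,2].mean())
E
python3 knob.py w2 287 180
```

```text
circle 495.4988708496094 168.6010284423828 18.723125457763672 cap [0.4957 0.1685 0.0743] 184 ringz 0.07336918717887879
```

Request:
{"api": "step_arm", "payload": {"commands": [[[0,0,30],0],[[0,0,40],0],[[0,0,40],0],[[0,0,40],0],[[0,0,40],0],[[0,0,30],0],[[0,0,16],0],[[0,0,8],0],[[0,0,2],0],[[0,0,0],0],[[0,0,0],0]], "grip_force": 4}}

```text
time_s: 8.12
tcp_pos: [0.4962, 0.1694, 0.0463]
eef_rot: [179.9, -0.0, 116.0]
contact_force: [-0.8, -0.4, 0.2]
gripper_width: 0.0878
```

```bash
python3 -c "
from h import *
st(); cap('side','s2'); wcap('w3')
c=cv2.imread('pics/s2.png')[140:300,200:400]; cv2.imwrite('pics/s2c.png',cv2.resize(c,None,fx=4,fy=3.75,interpolation=cv2.INTER_CUBIC))"
```

```text
t 8.12 tcp [0.4962 0.1694 0.0463] rot [ 1.7992e+02 -1.0000e-02  1.1601e+02] F [-0.79 -0.41  0.16] M [-0.114  0.018  0.016] w 0.0878 j [ 40.3  17.5 -31.1   0.  -41.3 165.7]
```

View pics/s2c.png

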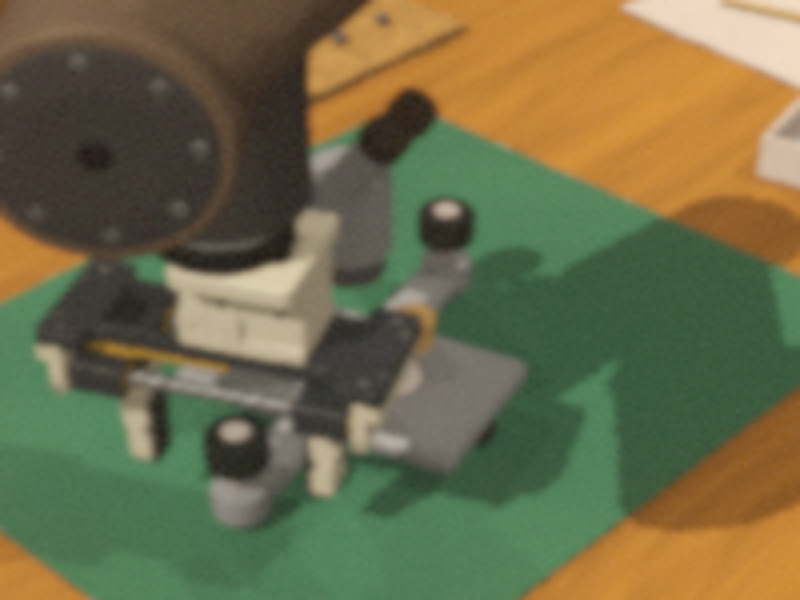

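View pics/w3.png

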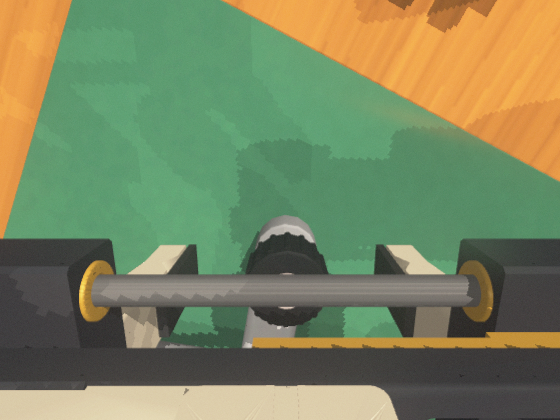

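Request:
{"api": "step_arm", "payload": {"commands": [[[0,0,0],0],[[0,0,0],0],[[0,0,0],0],[[0,0,0],0],[[0,0,0],0],[[0,0,0],0],[[0,0,0],0]], "grip_force": 6, "gripper": 0.8}}

```text
time_s: 9.1
tcp_pos: [0.4961, 0.1693, 0.0457]
eef_rot: [180.0, -0.0, 116.0]
contact_force: [1.1, 0.2, -0.3]
gripper_width: 0.0358
```

```bash
python3 -c "
from h import *
st()"
```

```text
t 9.1 tcp [0.4961 0.1693 0.0457] rot [179.96  -0.   116.02] F [ 1.07  0.18 -0.29] M [ 0.048 -0.409 -0.012] w 0.0358 j [ 40.3  17.6 -31.1   0.  -41.2 165.7]
```

Request:
{"api": "step_arm", "payload": {"commands": [[[0,0,0],0],[[0,0,0],4],[[0,0,0],4],[[0,0,0],4],[[0,0,0],0]], "grip_force": 10}}

```text
time_s: 9.72
tcp_pos: [0.4963, 0.1693, 0.0457]
eef_rot: [179.9, -0.0, 104.0]
contact_force: [2.7, -0.2, -0.7]
gripper_width: 0.0352
```

```bash
python3 -c "
from h import *
st()"
```

```text
t 9.72 tcp [0.4963 0.1693 0.0457] rot [ 1.7995e+02 -1.0000e-02  1.0404e+02] F [ 2.74 -0.16 -0.67] M [-0.238 -1.256 -0.042] w 0.0352 j [ 40.3  17.6 -31.1   0.  -41.2 153.7]
```

Request:
{"api": "step_arm", "payload": {"commands": [[[0,0,0],4],[[0,0,0],4],[[0,0,0],4],[[0,0,0],4],[[0,0,0],4],[[0,0,0],4],[[0,0,0],4],[[0,0,0],4],[[0,0,0],4],[[0,0,0],0]]}}

```text
time_s: 10.98
tcp_pos: [0.4966, 0.169, 0.0458]
eef_rot: [179.9, -0.0, 68.1]
contact_force: [5.1, -1.6, -2.1]
gripper_width: 0.0362
```

```bash
python3 -c "
from h import *
st();wcap('w4')"
```

```text
t 10.97 tcp [0.4966 0.169  0.0458] rot [ 1.7993e+02 -3.0000e-02  6.8080e+01] F [ 5.1  -1.57 -2.15] M [-1.17  -2.164 -0.049] w 0.0362 j [ 4.030e+01  1.760e+01 -3.110e+01  1.000e-01 -4.120e+01  1.178e+02]
```

View pics/w4.png

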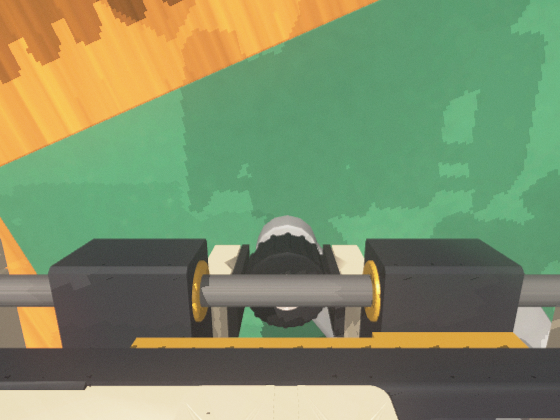

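Request:
{"api": "step_arm", "payload": {"commands": [[[0,0,0],0],[[0,0,0],0],[[0,0,0],0],[[0,0,0],0],[[0,0,0],-9],[[0,0,0],-10],[[0,0,0],-10],[[0,0,0],-10],[[0,0,0],-9],[[0,0,0],0],[[0,0,0],0]], "gripper": 0}}

```text
time_s: 12.4
tcp_pos: [0.4958, 0.1692, 0.0456]
eef_rot: [180.0, -0.0, 115.8]
contact_force: [-0.1, -0.2, 0.3]
gripper_width: 0.0877
```

```bash
python3 -c "
from h import *
st();wcap('w5')"
```

```text
t 12.4 tcp [0.4958 0.1692 0.0456] rot [180.    -0.   115.82] F [-0.1  -0.2   0.26] M [-0.119 -0.039  0.004] w 0.0877 j [ 40.3  17.6 -31.2  -0.  -41.2 165.5]
```

View pics/w5.png

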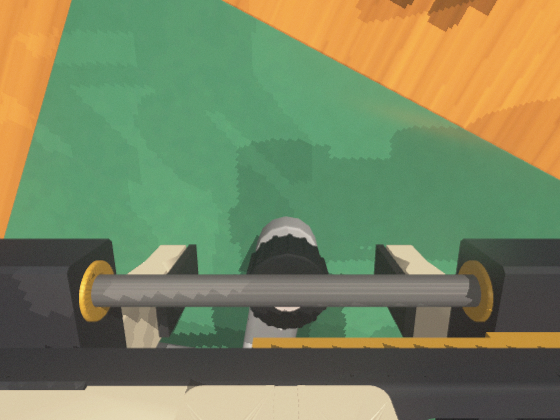

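Request:
{"api": "step_arm", "payload": {"commands": [[[0,0.5,0],0],[[0,0,0],0],[[0,0,0],0],[[0,0,0],0],[[0,0,0],0],[[0,0,0],0],[[0,0,0],0]], "grip_force": 8, "gripper": 0.8}}

```text
time_s: 13.32
tcp_pos: [0.4963, 0.1694, 0.0456]
eef_rot: [180.0, -0.0, 116.0]
contact_force: [1.0, 0.1, 0.5]
gripper_width: 0.0361
```

```bash
python3 -c "
from h import *
st()"
```

```text
t 13.32 tcp [0.4963 0.1694 0.0456] rot [180.    -0.   116.01] F [1.02 0.12 0.54] M [-0.125 -0.008  0.061] w 0.0361 j [ 40.3  17.6 -31.1   0.  -41.3 165.7]
```

Request:
{"api": "step_arm", "payload": {"commands": [[[-0.1,0,0],4],[[-0.1,0,0],4],[[-0.1,0,0],4],[[-0.1,0,0],4],[[-0.1,0,0],4],[[-0.1,0,0],4],[[-0.1,0,0],4],[[-0.1,0,0],4],[[0,0,0],4],[[0,0,0],4],[[0,0,0],0]]}}

```text
time_s: 14.7
tcp_pos: [0.4971, 0.1689, 0.0458]
eef_rot: [179.9, -0.0, 76.1]
contact_force: [3.5, -0.0, -1.3]
gripper_width: 0.0358
```

```bash
python3 -c "
from h import *
st();cap('top','t3')"
```

```text
t 14.7 tcp [0.4971 0.1689 0.0458] rot [ 1.7994e+02 -5.0000e-02  7.6050e+01] F [ 3.47 -0.   -1.31] M [-0.233 -1.24  -0.019] w 0.0358 j [ 40.2  17.6 -31.1   0.  -41.2 125.8]
```

Request:
{"api": "step_arm", "payload": {"commands": [[[0,0,0],0],[[0,0,0],0],[[0,0,0],0],[[0,0,0],0],[[0,0,-15],0],[[0,0,-40],0],[[0,0,-45],0],[[0,0,-45],0],[[0,0,-45],0],[[0,0,-40],0],[[0,0,-15],0],[[-40,22,0],0],[[-40,22,0],0],[[-34,18.5,0],0],[[0,0,0],10],[[0,0,0],10],[[0,0,0],10],[[0,0,0],10],[[0,0,0],10],[[0,0,0],10]], "gripper": 0}}

```text
time_s: 17.25
tcp_pos: [0.529, 0.0427, 0.2906]
eef_rot: [-180.0, 0.0, 15.7]
contact_force: [0.0, 0.0, -0.8]
gripper_width: 0.0875
```

Request:
{"api": "step_arm", "payload": {"commands": [[[0,0,0],0],[[0,0,0],0]]}}

```text
time_s: 17.5
tcp_pos: [0.5293, 0.0428, 0.2906]
eef_rot: [-180.0, 0.0, 16.2]
contact_force: [0.1, -0.1, -0.8]
gripper_width: 0.0878
```

```bash
python3 -c "
from h import *
st();wcap('w6')"
```

```text
t 17.5 tcp [0.5293 0.0428 0.2906] rot [-1.800e+02  1.000e-02  1.624e+01] F [ 0.13 -0.13 -0.83] M [-0.026  0.155  0.025] w 0.0878 j [ 25.8   4.8 -11.5  -0.  -73.8  80.4]
```

View pics/w6.png

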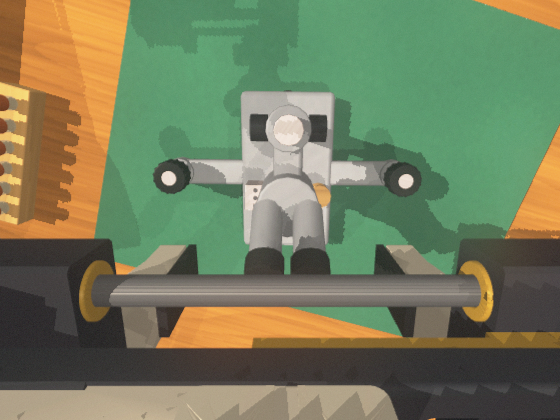

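```bash
sed -i "s/   arms=/   plater=(abs(Y)<.052)\&(abs(Y)>.02)\&(X>.03)\&(X<.09)\&(abs(H-.03)<.004),plall=(abs(Y)<.052)\&(abs(X)<.09)\&(abs(H-.03)<.004),\n   arms=/" tilt.py
python3 tilt.py w6 403 179 170 177; echo; python3 tilt.py w1 171 177 404 178 | tail -6
```

```text
board [-0.0006  0.0001  0.0039] 0.0008373031059853546 90784
R cap px 183 cap uv [405.4863 180.9399] xy [ 0.566  -0.0835  0.0765] Hmean 0.07291780309751367 6.456552577617671e-05 knob all 912 [ 0.5669 -0.0814  0.0755] 0.0719031367117946
L cap px 180 cap uv [168.2111 177.8667] xy [0.4959 0.1669 0.0744] Hmean 0.07079682749851225 6.0440134679347946e-05 knob all 886 [0.4976 0.1658 0.0735] 0.06990425961235058
R circle 566.2214965820312 -83.12138366699219 18.860820770263672 ring H 72.02996257494951 291
L circle 496.1136779785156 167.15640258789062 18.927227020263672 ring H 69.91316981089378 296
dist 0.2599116706152078 centre [0.5312 0.042 ] yaw 15.648622988028714
plate slope x,y deg [0.2338 0.0733] H0 29.385356720031893 res 0.8298819403748858 386 err_y deg 0.05489177776823574
plater slope x,y deg [0.0183 0.0145] H0 29.259196493412478 res 0.8230705095286085 1697 err_y deg 0.02900325766001279
plall slope x,y deg [0.0478 0.0299] H0 29.29200428233161 res 0.8379326511848421 4292 err_y deg 0.01970330062720212
arms slope x,y deg [-0.1539  0.0395] H0 27.386498188351112 res 0.7764616585419809 1348 err_y deg 0.014403464572559801
armsin slope x,y deg [-0.3888  0.0403] H0 27.374039173342876 res 0.7836033436583866 872 err_y deg 0.02015282766546542

dist 0.2598615057465273 centre [0.5302 0.043 ] yaw 15.631310957494746
plate slope x,y deg [ 0.2096 -1.3708] H0 29.643544995940946 res 0.8340459024837924 4206 err_y deg 0.024714288950443294
plater slope x,y deg [ 0.1934 -1.4728] H0 29.0510132539554 res 0.8186318950425681 1518 err_y deg 0.030719251365343078
plall slope x,y deg [-0.0419 -1.3677] H0 29.383466630273485 res 0.840234752375355 6347 err_y deg 0.01867144233752986
arms slope x,y deg [-0.1782 -1.3313] H0 27.419450746751284 res 0.8286307341859097 1287 err_y deg 0.015601379654402286
armsin slope x,y deg [-0.0464 -1.3203] H0 27.4159673683871 res 0.8243360959486759 820 err_y deg 0.02164161300105439
```

Request:
{"api": "step_arm", "payload": {"commands": [[[0,41.4,0],0],[[0,45,0],0],[[0,45,0],10],[[0,0,0],10],[[0,0,0],10],[[0,0,0],10],[[0,0,0],10],[[0,0,0],2],[[0,0,20],0],[[0,0,40],0],[[0,0,40],0],[[0,0,40],0],[[0,0,20],0],[[0,0,0],0],[[0,0,0],0]]}}

```text
time_s: 19.42
tcp_pos: [0.5665, -0.0834, 0.1316]
eef_rot: [-180.0, -0.1, -35.9]
contact_force: [0.5, 0.4, 0.1]
gripper_width: 0.0875
```

```bash
python3 -c "
from h import *
st();wcap('w7')"
```

```text
t 19.43 tcp [ 0.5665 -0.0834  0.1316] rot [-1.7996e+02 -7.0000e-02 -3.5870e+01] F [0.52 0.37 0.12] M [-0.032  0.127 -0.054] w 0.0875 j [ 11.2  15.5 -19.9   0.  -54.5  42.9]
```

View pics/w7.png

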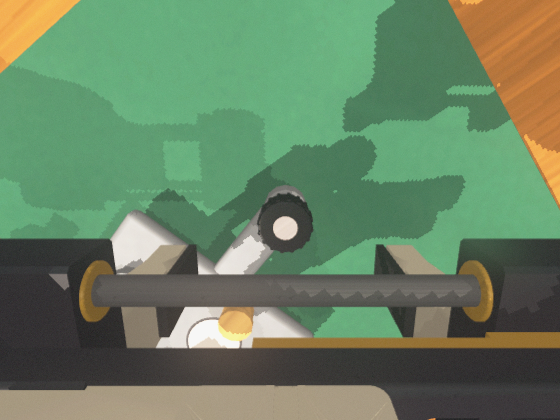

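```bash
python3 knob.py w7 286 225
```

```text
circle 566.3060302734375 -83.59564208984375 18.922067642211914 cap [ 0.566  -0.0837  0.0766] 490 ringz 0.07561083410342952
```

Request:
{"api": "step_arm", "payload": {"commands": [[[0,0,20],0],[[0,0,30],0],[[0,0,20],0],[[0,0,10],0],[[0,0,3],0],[[0,0,0],0],[[0,0,0],0]]}}

```text
time_s: 20.35
tcp_pos: [0.5663, -0.0834, 0.0484]
eef_rot: [-179.9, -0.1, -36.0]
contact_force: [0.3, 1.2, 0.4]
gripper_width: 0.0876
```

Request:
{"api": "step_arm", "payload": {"commands": [[[0,0,0],0],[[0,0,0],0],[[0,0,0],0],[[0,0,0],0],[[0,0,0],0],[[0,0,0],0],[[0,0,0],0]], "grip_force": 8, "gripper": 0.8}}

```text
time_s: 21.22
tcp_pos: [0.5661, -0.0831, 0.0476]
eef_rot: [-180.0, -0.0, -36.0]
contact_force: [1.8, 3.9, -0.7]
gripper_width: 0.0358
```

```bash
python3 -c "
from h import *
st();wcap('w8')"
```

```text
t 21.23 tcp [ 0.5661 -0.0831  0.0476] rot [-1.7996e+02 -2.0000e-02 -3.5970e+01] F [ 1.77  3.9  -0.7 ] M [ 0.924 -0.284  0.001] w 0.0358 j [ 11.2  21.2 -24.9  -0.  -43.9  42.8]
```

View pics/w8.png

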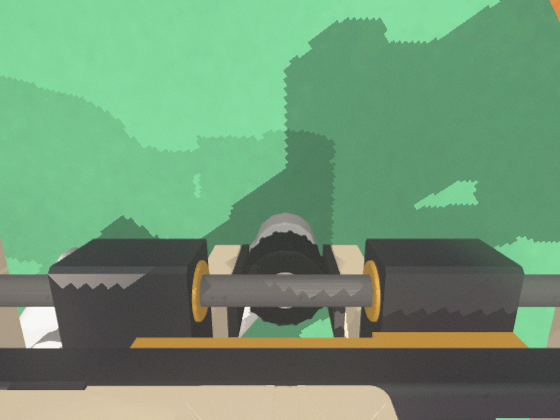

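Request:
{"api": "step_arm", "payload": {"commands": [[[0,-0.4,0],0],[[0,0,0],0]]}}

```text
time_s: 21.52
tcp_pos: [0.5661, -0.083, 0.0476]
eef_rot: [-180.0, -0.0, -36.0]
contact_force: [1.2, 1.8, -1.0]
gripper_width: 0.0357
```

Request:
{"api": "step_arm", "payload": {"commands": [[[0,0,0.175],5],[[0,0,0.175],5],[[0,0,0.175],5],[[0,0,0.175],5],[[0,0,0],0]]}}

```text
time_s: 22.15
tcp_pos: [0.5662, -0.0829, 0.0469]
eef_rot: [-180.0, -0.0, -56.0]
contact_force: [2.4, 3.7, -0.9]
gripper_width: 0.0357
```

```bash
python3 -c "
from h import *
st()"
```

```text
t 22.15 tcp [ 0.5662 -0.0829  0.0469] rot [-179.97   -0.    -55.95] F [ 2.42  3.7  -0.89] M [ 1.276 -0.34  -0.095] w 0.0357 j [ 11.2  21.3 -24.9  -0.  -43.8  22.8]
```

Request:
{"api": "step_arm", "payload": {"commands": [[[0,-0.5,0.175],5],[[0,0,0.175],5],[[0,0,0.175],5],[[0,0,0.175],5],[[0,0,0],0]]}}

```text
time_s: 22.78
tcp_pos: [0.5663, -0.0828, 0.0462]
eef_rot: [180.0, 0.0, -75.9]
contact_force: [1.7, 3.4, -0.7]
gripper_width: 0.0359
```

Request:
{"api": "step_arm", "payload": {"commands": [[[0,0,0.175],5],[[0,0,0.175],5],[[0,0,0.175],5],[[0,0,0],0]]}}

```text
time_s: 23.28
tcp_pos: [0.5665, -0.0828, 0.0457]
eef_rot: [-180.0, 0.0, -90.8]
contact_force: [1.1, 3.8, -0.1]
gripper_width: 0.0358
```

```bash
python3 -c "
from h import *
st()"
```

```text
t 23.27 tcp [ 0.5665 -0.0828  0.0457] rot [-1.7999e+02  1.0000e-02 -9.0810e+01] F [ 1.06  3.81 -0.13] M [ 1.288 -0.241 -0.077] w 0.0358 j [ 11.3  21.4 -25.   -0.  -43.7 -12.1]
```

Request:
{"api": "step_arm", "payload": {"commands": [[[0,0,0],0],[[0,0,0],0],[[0,0,0],0],[[0,0,0],0],[[0,0,-15],0],[[0,0,-40],0],[[0,0,-45],0],[[0,0,-45],0],[[0,0,-45],0],[[0,0,-40],0],[[0,0,-16],0],[[-45,11,0],0],[[-45,11,0],0],[[-35.5,11,0],10],[[0,0,0],10],[[0,0,0],10],[[0,0,0],10],[[0,0,0],10],[[0,0,0],10],[[0,0,0],10]], "gripper": 0}}

```text
time_s: 25.78
tcp_pos: [0.5351, 0.0431, 0.2917]
eef_rot: [180.0, -0.0, -161.3]
contact_force: [0.4, -0.0, -0.2]
gripper_width: 0.0875
```

Request:
{"api": "step_arm", "payload": {"commands": [[[0,0,0],3],[[0,0,0],0],[[0,0,0],0]]}}

```text
time_s: 26.15
tcp_pos: [0.5354, 0.0431, 0.2917]
eef_rot: [-180.0, -0.0, -163.9]
contact_force: [0.3, -0.2, 0.1]
gripper_width: 0.0874
```

```bash
python3 -c "
from h import *
st();wcap('w9')"; python3 tilt.py w9 171 177 404 178
```

```text
t 26.15 tcp [0.5354 0.0431 0.2917] rot [-1.8000e+02 -1.0000e-02 -1.6391e+02] F [ 0.27 -0.2   0.11] M [-0.036  0.062 -0.04 ] w 0.0874 j [ 25.5   5.4 -10.7  -0.  -74.  -99.4]
board [-0.0007 -0.      0.0039] 0.0008317777950759514 90424
R cap px 183 cap uv [167.8251 176.8251] xy [ 0.5659 -0.0835  0.0744] Hmean 0.07091629713691093 5.612453840244789e-05 knob all 886 [ 0.5643 -0.0827  0.0735] 0.07001138441824792
L cap px 188 cap uv [403.9574 179.0585] xy [0.4961 0.1671 0.0743] Hmean 0.0707112560281506 5.7470912587160005e-05 knob all 879 [0.4953 0.1648 0.0734] 0.06990918893828638
R circle 565.6560668945312 -83.56169891357422 18.749099731445312 ring H 70.05779913708798 286
L circle 495.7151184082031 166.65830993652344 18.90229606628418 ring H 69.91993283768984 284
dist 0.25981106424498196 centre [0.5307 0.0415] yaw 15.616624236962489
plate slope x,y deg [0.2966 0.0374] H0 29.724422073054516 res 0.8463798479067334 4230 err_y deg 0.025039852241400325
plater slope x,y deg [ 0.0626 -0.0215] H0 29.241920227757017 res 0.8122534639306801 1539 err_y deg 0.02957284296545713
plall slope x,y deg [-0.0202  0.0157] H0 29.384239247294033 res 0.8495048901811596 6272 err_y deg 0.018916345160860208
arms slope x,y deg [0.0521 0.035 ] H0 27.36958031690711 res 0.8047319433936923 1319 err_y deg 0.01510082060299324
armsin slope x,y deg [0.0685 0.0433] H0 27.362453633449295 res 0.824812301427829 862 err_y deg 0.02130785020767439
```

View pics/w9.png

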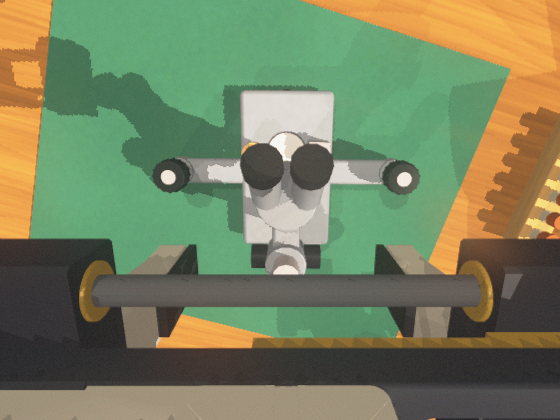

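Request:
{"api": "step_arm", "payload": {"commands": [[[1.4,-40,0],0],[[2,-45,0],0],[[2,-44.6,0],-10],[[0,0,0],-10],[[0,0,0],-10],[[0,0,0],-10],[[0,0,0],-10],[[0,0,0],-10],[[0,0,0],-10],[[0,0,0],-10],[[0,0,0],-10],[[0,0,20],-10],[[0,0,40],0],[[0,0,40],0],[[0,0,40],0],[[0,0,20],0],[[0,0,0],0],[[0,0,0],0]]}}

```text
time_s: 28.45
tcp_pos: [0.5669, -0.0828, 0.1327]
eef_rot: [-179.9, -0.0, -63.9]
contact_force: [-0.3, -0.3, 0.3]
gripper_width: 0.0874
```

```bash
python3 -c "
from h import *
st();wcap('w10')"; python3 knob.py w10 286 225
```

```text
t 28.45 tcp [ 0.5669 -0.0828  0.1327] rot [-1.7994e+02 -4.0000e-02 -6.3950e+01] F [-0.31 -0.35  0.35] M [ 0.031  0.092 -0.025] w 0.0874 j [ 11.3  15.5 -19.8   0.  -54.6  14.8]
circle 566.1090698242188 -83.82528686523438 18.844907760620117 cap [ 0.5659 -0.0836  0.0746] 475 ringz 0.07366866361053992
```

View pics/w10.png

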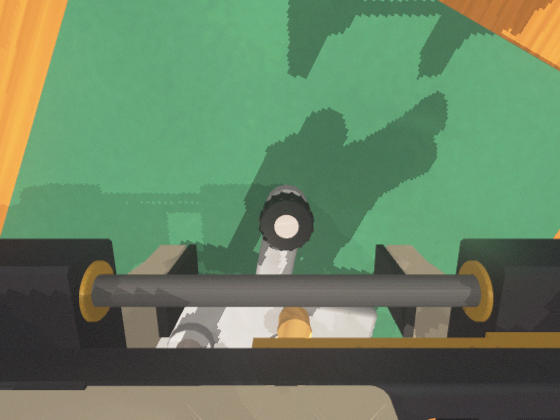

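```bash
for a in "w10 286 225" "w7 286 225"; do python3 - $a <<'E'
from h import *
import sys
c=dict(np.load('pics/'+sys.argv[1]+'.npz')); W=world(c); u0,v0=int(sys.argv[2]),int(sys.argv[3])
T=c['extrinsics']@np.linalg.inv(c['T_tool_cam']); Pt=(W-T[:3,3])@T[:3,:3]
sub=np.zeros(W.shape[:2],bool); sub[v0-35:v0+35,u0-35:u0+35]=1
k=sub&(W[...,2]>.066)&(W[...,2]<.088)&(c['img'].astype(int).sum(2)>300)&(np.hypot(Pt[...,0],Pt[...,1])<.012)
print(np.argwhere(k).mean(0)[::-1],Pt[k].mean(0)*1e3,k.sum())
E
done
```

```text
[286.08       226.30526316] [ 0.19303336  1.24581016 58.0773041 ] 475
[284.87346939 227.76530612] [-0.29534466  0.51735379 55.02135038] 490
```

Run:
```python
from h import *
np.set_printoptions(precision=5,suppress=True)
for n in ['w1','w10','w7']:
    c=np.load('pics/'+n+'.npz'); print(n,c['T_tool_cam'].tolist(),c['vfov'],c['cx'],c['cy'])
```

```text
w1 [[0.0005437365428730009, -0.9650152917755137, -0.2621930414599001, 0.07137017752383451], [0.9999998262601012, 0.00046502252905262673, 0.0003622620810967629, -0.0005756266486707934], [-0.00022766277664907223, -0.26219319288163917, 0.9650153769635965, -0.15776345036135297], [0.0, 0.0, 0.0, 1.0]] 62.70561161749323 285.6858087739734 208.7236019601357
w10 [[0.0005439883264188824, -0.9647580230632825, -0.2631381025464145, 0.07108045576576827], [0.9999996765828869, 0.0003689400127811918, 0.0007146449385484448, 0.0008185339942143322], [-0.000592377263189524, -0.26313840620155315, 0.9647579117430881, -0.15776394171649394], [0.0, 0.0, 0.0, 1.0]] 62.70561161749323 285.6858087739734 208.7236019601357
w7 [[0.0005439832419900263, -0.9646950201921703, -0.2633689846938344, 0.07064341743871161], [0.9999997858310667, 0.00042893910782275244, 0.0004943167638164203, 0.0009288122912376462], [-0.0003638956631285764, -0.2633691971884156, 0.9646950469201532, -0.15776397816283025], [0.0, 0.0, 0.0, 1.0]] 62.70561161749323 285.6858087739734 208.7236019601357
```

Request:
{"api": "step_arm", "payload": {"commands": [[[0,-0.3,20],0],[[0,0,30],0],[[0,0,22],0],[[0,0,11],0],[[0,0,3.5],0],[[0,0,0],0],[[0,0,0],0]]}}

```text
time_s: 29.38
tcp_pos: [0.567, -0.0826, 0.046]
eef_rot: [-179.9, -0.0, -64.0]
contact_force: [-0.5, 0.1, 0.1]
gripper_width: 0.0875
```

Request:
{"api": "step_arm", "payload": {"commands": [[[0,0,0],0],[[0,0,0],0],[[0,0,0],0],[[0,0,0],0],[[0,0,0],0],[[0,0,0],0],[[0,0,0],0]], "grip_force": 8, "gripper": 0.8}}

```text
time_s: 30.25
tcp_pos: [0.5666, -0.0826, 0.0452]
eef_rot: [-180.0, -0.0, -64.0]
contact_force: [1.2, -0.1, -0.0]
gripper_width: 0.0358
```

```bash
python3 -c "
from h import *
st()"
```

```text
t 30.25 tcp [ 0.5666 -0.0826  0.0452] rot [-179.98   -0.    -63.98] F [ 1.22 -0.13 -0.02] M [ 0.157 -0.08  -0.04 ] w 0.0358 j [ 11.3  21.4 -25.   -0.  -43.6  14.7]
```

Well centred now. Final turn in small parts, watching Fz.

Request:
{"api": "step_arm", "payload": {"commands": [[[0,0,0.1],3],[[0,0,0.05],2],[[0,0,0],0],[[0,0,0],0]]}}

```text
time_s: 30.75
tcp_pos: [0.5665, -0.0827, 0.045]
eef_rot: [-180.0, -0.0, -68.9]
contact_force: [0.6, 1.5, -0.6]
gripper_width: 0.0357
```

Request:
{"api": "step_arm", "payload": {"commands": [[[0,0,0],3],[[0,0,0],3],[[0,0,0],0],[[0,0,0],0]]}}

```text
time_s: 31.25
tcp_pos: [0.5665, -0.0826, 0.045]
eef_rot: [-180.0, 0.0, -74.9]
contact_force: [1.1, 0.8, -0.3]
gripper_width: 0.0356
```

Request:
{"api": "step_arm", "payload": {"commands": [[[0,0,0],3],[[0,0,0],3],[[0,0,0],0],[[0,0,0],0]]}}

```text
time_s: 31.75
tcp_pos: [0.5665, -0.0826, 0.0449]
eef_rot: [-180.0, 0.0, -80.9]
contact_force: [1.2, 2.3, -2.8]
gripper_width: 0.0355
```

```bash
python3 -c "
from h import *
st()"
```

```text
t 31.75 tcp [ 0.5665 -0.0826  0.0449] rot [-1.7999e+02  1.0000e-02 -8.0900e+01] F [ 1.23  2.31 -2.77] M [ 0.542 -0.621 -0.073] w 0.0355 j [ 11.3  21.4 -25.   -0.  -43.6  -2.2]
```

Request:
{"api": "step_arm", "payload": {"commands": [[[0,0,0],0],[[0,0,0],0],[[0,0,0],0],[[0,0,0],0],[[0,0,-15],0],[[0,0,-40],0],[[0,0,-45],0],[[0,0,-45],0],[[0,0,-45],0],[[0,0,-40],0],[[0,0,-16],0],[[-43,8,0],0],[[-45,5,0],0],[[-40,-3,0],10],[[0,0,0],10],[[0,0,0],10],[[0,0,0],10],[[0,0,0],10],[[0,0,0],10],[[0,0,0],10]], "gripper": 0}}

```text
time_s: 34.25
tcp_pos: [0.536, 0.042, 0.291]
eef_rot: [180.0, -0.0, -151.3]
contact_force: [0.5, 0.1, -0.8]
gripper_width: 0.0876
```

Request:
{"api": "step_arm", "payload": {"commands": [[[0,0,0],10],[[0,0,0],3],[[0,0,0],0],[[0,0,0],0]]}}

```text
time_s: 34.75
tcp_pos: [0.5363, 0.0421, 0.2911]
eef_rot: [180.0, -0.0, -163.9]
contact_force: [0.2, 0.5, -0.7]
gripper_width: 0.0877
```

```bash
python3 -c "
from h import *
st();wcap('w11');wcap('w12')"; python3 tilt.py w11 171 177 404 178;python3 tilt.py w12 171 177 404 178
```

```text
t 34.75 tcp [0.5363 0.0421 0.2911] rot [ 1.8000e+02 -1.0000e-02 -1.6391e+02] F [ 0.23  0.49 -0.73] M [-0.015 -0.021  0.036] w 0.0877 j [ 25.4   5.5 -10.6  -0.  -73.9 -99.3]
board [-0.0006  0.      0.0039] 0.0008343859686420789 90621
R cap px 179 cap uv [168.8212 176.3073] xy [ 0.5656 -0.0835  0.0742] Hmean 0.07073974081072376 5.428716595921469e-05 knob all 880 [ 0.5645 -0.0825  0.0732] 0.06970421792421341
L cap px 195 cap uv [405.4308 178.6513] xy [0.4961 0.1669 0.074 ] Hmean 0.07050374211779332 5.749924023539476e-05 knob all 884 [0.4953 0.165  0.0733] 0.06970512232330212
R circle 565.4322509765625 -83.56676483154297 18.849666595458984 ring H 69.68943343776436 293
L circle 495.6916198730469 166.75892639160156 18.83156394958496 ring H 69.78760184779824 293
dist 0.2598590143001811 centre [0.5306 0.0416] yaw 15.56781433359659
plate slope x,y deg [ 0.2467 -0.1261] H0 29.74024644742165 res 0.8293833268923929 4245 err_y deg 0.02440672749857587
plater slope x,y deg [ 0.1296 -0.121 ] H0 29.25191968523156 res 0.8118049430408283 1545 err_y deg 0.02949457053596577
plall slope x,y deg [-0.0159 -
[... 873 characters left out ...]
07440185546875 ring H 69.70895950539118 299
dist 0.2600105275549475 centre [0.5306 0.0414] yaw 15.572446639545287
plate slope x,y deg [ 0.1633 -0.0861] H0 29.65779391349145 res 0.835092944633604 4217 err_y deg 0.0247350344133534
plater slope x,y deg [ 0.0608 -0.1267] H0 29.313870321449805 res 0.8143989459248566 1560 err_y deg 0.029515219275222923
plall slope x,y deg [-0.0316 -0.0956] H0 29.45959283123059 res 0.8360049852257749 6263 err_y deg 0.01862311615671986
arms slope x,y deg [-0.0943 -0.0608] H0 27.506652814356727 res 0.7673561084725625 1342 err_y deg 0.014268950487356232
armsin slope x,y deg [-0.176  -0.0366] H0 27.518825452289352 res 0.7787176075657015 875 err_y deg 0.0199671169824218
```

View pics/w11.png

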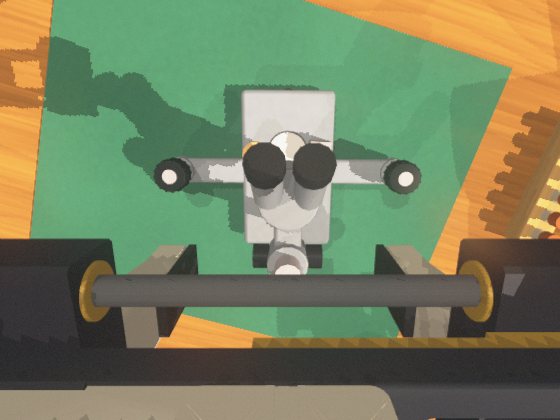

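Request:
{"api": "step_arm", "payload": {"commands": [[[0,0,-40],0],[[0,-50,-40],0],[[0,-60,0],0],[[0,-60,0],0],[[0,-60,0],0],[[0,-50,0],0],[[0,0,0],0],[[0,0,0],0]]}}

```text
time_s: 35.85
tcp_pos: [0.6133, -0.226, 0.3696]
eef_rot: [180.0, -0.0, -164.0]
contact_force: [-0.4, 1.1, 0.9]
gripper_width: 0.0876
```

```bash
python3 -c "
from h import *
st();cap('side','s9');cap('top','t9')
a=cv2.imread('pics/crop_side0.png'); c=cv2.imread('pics/s9.png')[150:290,220:350]; c=cv2.resize(c,None,fx=4,fy=4,interpolation=cv2.INTER_CUBIC)
cv2.imwrite('pics/cmp.png',cv2.resize(np.hstack([a,c]),(800,430)))"
```

```text
t 35.85 tcp [ 0.6133 -0.226   0.3696] rot [ 1.7998e+02 -4.0000e-02 -1.6401e+02] F [-0.38  1.07  0.85] M [ 0.04  -0.022  0.033] w 0.0876 j [ -3.2  15.7  11.9  -0.  -86.3 -70.8]
```

View pics/cmp.png

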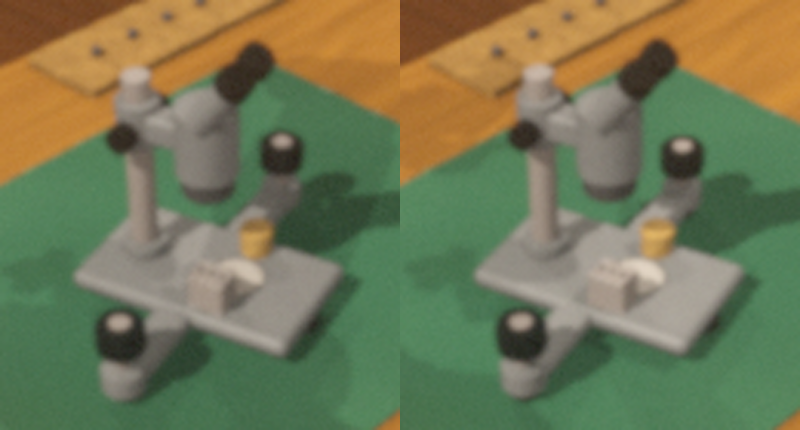

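View pics/t9.png

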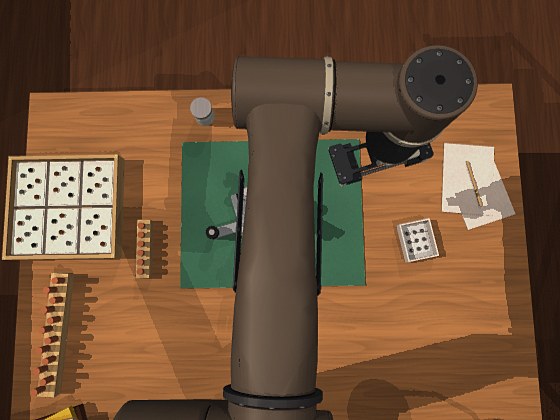

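```bash
python3 -c "
from h import *
print(close_job())"
```

```text
the job is handed in; nothing more can be done
None
```

I turned both leveling screws clockwise, and the stand now measures level with weight on both screw feet. The job is handed in with the gripper open and clear of everything, at about 36 s of the 72 s allowed.

- **Left (low) side:** two strokes, 88° in total. The lean went from 1.34° to about 0.03°.
- **Right side:** 55° with the tool following the knob down, then a camera check of the gap left under the foot (about 0.15 mm). A last 17° followed, which I estimate at about 0.2 rad of preload, inside the 0.1–0.35 rad range.

**Last checks:**
- **Level:** the side-to-side slope is about −0.03° to −0.06° on the arms and −0.1° on the plate, slightly high on the right. These differ by no more than the measuring noise.
- **Feet:** both screw feet sank about 0.2 mm and the body rose only about 0.1 mm. This fits the load being shared over all four feet, with the front and rear feet still bearing. I inferred this from the heights and did not do a push test for rocking.
- **Surroundings:** in the pictures the steel block and pill box sit where they did on the plate, and the rack and tray have not moved.
- **Stand position:** after allowing for the lean coming out, it shifted by less than about 1 mm.

**Readings that disagreed or stood out:**
- **Wrist camera calibration:** its offset varied by about 1 mm between pictures, so I centred the last grip by comparing knob and fingers in the same picture.
- **Side force:** it reached about 5 N during the first left stroke and about 4 N during the first right one.
- **Lifting force:** the tool pulled up on the knob with about 3 N at the end of the last turn, before I let go.

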